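Show the fitter which rosette goes where

ROBOT

A 6-joint arm with a two-finger parallel gripper is mounted at the origin on the work surface. World frame = base frame: x ahead of the robot, y to its left, z up, the work surface at z = 0. Lengths are in mm, angles in rad, forces in N, time in s.
With the tool pointing down it reaches from about 275 to 825 mm from the base axis. Payload 4.9 kg.
Tool frame: the origin (TCP) lies between the finger pads; the fingertips stand ahead of it and the grasp point (between the pads) lies 3 mm ahead of it (ctrl.nose_length is the z of the fingertips in the tool frame, in mm); z points along the fingers, y is the direction in which the jaws open and shut (so a half turn about z gives the same grasp; the last joint's range is limited). The gripper opens to 85 mm and grips with 20 to 120 N. Pads are 22 mm wide; open, the fingers measure 114 mm over their backs; the gripper's body (76 mm by 85 mm) begins 54 mm behind the grasp point. The pads swing forward as they close: fully open they stand 13 mm farther back than shut.
Start: joints at [-1.308, 0.326, -0.193, 1.052, 0, 1.437], TCP at [212.571, -507.279, 213.981] pointing down, gripper open.
Joint ranges: [-2.65, 2.65], [-0.97, 1.79], [-1.3, 1.35], [-1.93, 2.1], [-1.47, 1.37], [-3.14, 3.14]. Speed limits (rad/s): [2.57, 2.57, 3.14, 3.14, 3.14, 3.14].

INTERFACE

Orientations are given as [roll, pitch, yaw] about the fixed x, y, z axes, in that order (R = Rz(yaw) Ry(pitch) Rx(roll)).
In Python, from plant import ctrl, viewer gives the robot as it stands.
- The arm moves only by the tool step_arm, never from a script. Its argument "rows" is a list of rows, each a list of 3 entries, a list of its own where there are three numbers: the shift along the tool's x, y, z in m, then the turn, a rotation vector about the tool's x, y, z in degrees, then the opening, from -1 (shut) to 1 (fully open), so that 0 is half open. In form: [[[tx, ty, tz], [ax, ay, az], gripper], ...]. A call has 1 to 20 rows; each row shifts and turns the commanded pose from where the row before left it, along the tool's axes as they then stand; what a row does not reach is not made up. A row lasts 1/10 s, in which the tool goes at most 50 mm and 8.59 degrees, less where a joint would pass 70% of its speed; a pose out of reach is approached as far as the arm can. A call is refused whole if a number of a shift passes 0.05 or a number of a turn 8.59, either way. A call with a gripper value outside its range is refused whole. The fingers move at their own pace and stop on an object; "force" is the grip in N (left out, the last holds). Time passes only in rows, so rows that do not move let the fingers close. It gives the time, the measured TCP pose, the force and the opening at its end, in the units of the state.
- ctrl.sense(): the state, without advancing time (a new reading comes with each control period).
- viewer.capture(name): name is "scene" or "top"; returns the picture (420x560x3 uint8, red, green, blue); there is no depth.
- viewer.calibration(name): a dict with "mtx" (3x3 intrinsics, pixels), "cam_to_world" (4x4, takes a point from camera to world coordinates). Camera axes: x right, y up, looking along -z (the intrinsics and any distortion apply to the point x, -y, -z); pixel columns grow to the right and rows downward; lengths in mm; the calibration is good to about 2 mm. A picture is of the moment at which its call begins. calibration takes no time and is no camera call.
- ctrl.finish_job(): hands the job in, once; it reports no verdict.
The state is a dict: "time_s": time; "joint_positions": joint angles; "qvel": joint speeds; "joint_efforts": joint torques, N m; "eef_pos": TCP position; "ee_rot": TCP orientation; "force": force on the tool from outside, world axes, zero at the start; "ft_torque": the same for the moment, N m; "grip_width": finger opening in mm.
Only numpy, scipy, OpenCV 4.12 (cv2) and the standard library are available. Lean on these libraries where they do the work, as an engineer would, in place of code of your own. Each camera call takes 0.05 s, during which the arm holds its last target.

TASK

Show the fitter which loose plaster cast fills the gap in the stone frieze: with the fingertips pointing down, point at the middle of the loose cast that is the same shape and size as those already set in the frieze, from no more than 3 cm above it, and stay there for about two seconds; then point in the same way at the middle of the frieze's one empty recess, and finish there, still pointing. Touch and move nothing at all, and travel well above the work (10 cm or more), so that the fingertips do not come down over any other cast, loose or set.

Things in the scene. Friction and masses are not known exactly. Their poses are not given: they have to be found in the camera images.
- match_top (a point): the loose cast to point at: white plaster tile, 66 x 66 mm square and 12 mm thick, with an eight-petalled rosette on top whose round centre boss brings it to 22 mm in all; same as the three set in the frieze. Lies face up on the bench, on the robot's side of the frieze, in a loose row with three look-alikes whose order changes; nearest centres 10 cm or more apart. This point is the top of its centre boss, 22 mm above the bench; z is up.
- recess (a point): the empty recess of the frieze: a square pocket 70 x 70 mm and 12 mm deep in its upper face. It may be any of the four. This point is the middle of the pocket's mouth, level with the frieze's upper face, 30 mm above the bench; z is up, x runs across the frieze, y along it. The casts set in the neighbouring recesses stand 10 mm above this level, their centres 85 mm away.
- frieze: grey stone panel fixed on the bench beyond the loose casts: 355 mm long (its y axis, roughly across the robot's view), 100 mm wide (x), 30 mm thick, with a row of four square recesses at 85 mm spacing, three filled. Origin: centre of its underside, at bench height.
- set0: a rosette cast set fast in the frieze: 66 mm square plaster tile with an eight-petalled rosette, the pattern to match; not to be pointed at. Origin: centre of its underside, on the recess floor 18 mm above the bench; its top is 22 mm above that; z is up.
- set1: a rosette cast set fast in the frieze: 66 mm square plaster tile with an eight-petalled rosette, the pattern to match; not to be pointed at. Origin: centre of its underside, on the recess floor 18 mm above the bench; its top is 22 mm above that; z is up.
- set2: a rosette cast set fast in the frieze: 66 mm square plaster tile with an eight-petalled rosette, the pattern to match; not to be pointed at. Origin: centre of its underside, on the recess floor 18 mm above the bench; its top is 22 mm above that; z is up.
- small_top (a point): loose plaster tile with the same rosette but only 44 x 44 mm, 18 mm high in all. A look-alike, not to be pointed at. This point is the top of its middle; z is up.
- round_top (a point): loose plaster medallion with the same rosette on a round base 70 mm across, 22 mm high in all. A look-alike, not to be pointed at. This point is the top of its middle; z is up.
- diamond_top (a point): loose plaster tile 66 x 66 mm with a stepped pyramid in place of the rosette, 22 mm high in all. A look-alike, not to be pointed at. This point is the top of its middle; z is up.
- mallet: wooden carver's mallet standing on its head, handle up, 84 mm across and 235 mm high, to the right of the frieze. Origin: centre of its underside.
- brush: brush lying on the bench on the left. Origin near its middle, at bench height.
- spatula: spatula lying on the bench on the right. Origin near its middle, at bench height.
- bowl: grey mixing bowl, 120 mm across, 60 mm high, left of the frieze. Origin: centre of its underside.
- jar: amber glass jar with a steel lid, 68 mm across, 90 mm high, on the left. Origin: centre of its underside.
Mind the look-alikes: they are no part of the job. Leave any green look-alike of the part that bears match_top alone.

How it is judged:
By the outcome, as a careful person would: the job done as asked, in the order asked, and still so for the second after the job is handed in, with the robot touching nothing.
It also fails if it takes over 38 s, if anything falls off the work surface, if the arm or the gripper's body presses on something with over 40 N, if the wrist force passes 120 N, or if a joint passes its speed limit or range.

## Working session

There is one attempt and no reset: what is moved stays moved. The work goes in short steps, Python scripts to look and compute and a tool call to move; the robot and the scene stay as the last step left them, time stands still between calls to the robot, and variables do not carry over. Pictures are saved under pics/ and viewed, and the job is handed in when it is done.

Besides the shell and the picture viewer there is one more tool, called after "Emit:" in YAML: its name, and indented under it one key for each argument. step_arm: Moves the arm, as the interface text tells. Its arguments: {"type":"object","properties":{"rows":{"type":"array","items":{"type":"array"}},"force":{"type":"number"}},"required":["rows"]}

```bash
mkdir -p pics; python3 - <<'E'
from plant import ctrl, viewer
import cv2
for n in("scene","top"):
    im=viewer.capture(n); cv2.imwrite(f"pics/{n}0.png",im[:,:,::-1])
    c=viewer.calibration(n); print(c)
print(ctrl.sense(), ctrl.nose_length)
E
```

```text
{'mtx': array([[517.83708638,   0.        , 279.02419454],
       [  0.        , 517.83708638, 213.99113578],
       [  0.        ,   0.        ,   1.        ]]), 'cam_to_world': array([[-7.13130951e-01, -4.95921133e-01,  4.95486102e-01,
         1.19260077e+03],
       [ 7.00823321e-01, -5.21528266e-01,  4.86677450e-01,
         7.54427989e+02],
       [ 1.70563749e-02,  6.94312968e-01,  7.19471043e-01,
         1.08159288e+03],
       [ 0.00000000e+00,  0.00000000e+00,  0.00000000e+00,
         1.00000000e+00]])}
{'mtx': array([[418.17682692,   0.        , 282.14342385],
       [  0.        , 418.17682692, 207.9053064 ],
       [  0.        ,   0.        ,   1.        ]]), 'cam_to_world': array([[-2.92774048e-02,  9.85257356e-01, -1.68554962e-01,
         3.22842979e+02],
       [-9.99558401e-01, -2.80002860e-02,  9.94920673e-03,
         4.55601734e+01],
       [ 5.08294199e-03,  1.68771815e-01,  9.85642044e-01,
         1.22740138e+03],
       [ 0.00000000e+00,  0.00000000e+00,  0.00000000e+00,
         1.00000000e+00]])}
{'time_s': 0.1, 'joint_positions': array([-1.30820219e+00,  3.26891596e-01, -1.93464256e-01,  1.05203664e+00,
        1.54711529e-05,  1.43660569e+00]), 'qvel': array([-0.0006501 , -0.00123291,  0.00270465,  0.0001021 , -0.00017213,
       -0.00239695]), 'joint_efforts': array([ 7.13076824e-04, -4.44239187e+01,  2.63038373e+01,  7.95059139e-03,
       -1.43061652e-04, -3.47720615e-06]), 'eef_pos': array([ 212.42513691, -506.72179164,  213.27574434]), 'ee_rot': array([-3.14001291e+00, -2.28879559e-04,  3.96784574e-01]), 'force': array([-0.30255079, -0.30677883, -0.46391396]), 'ft_torque': array([ 0.00977167,  0.01133207, -0.01879525]), 'grip_width': 85.0845943592662} 22.0
```

View pics/top0.png

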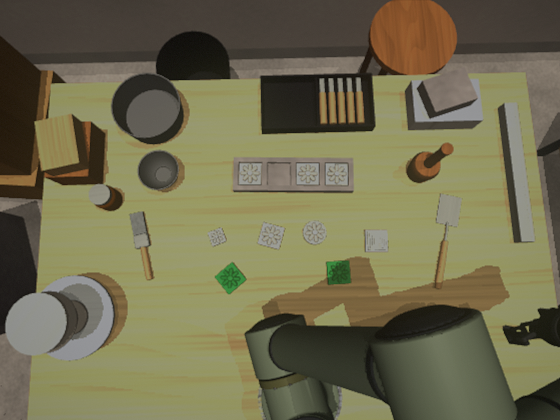

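View pics/scene0.png

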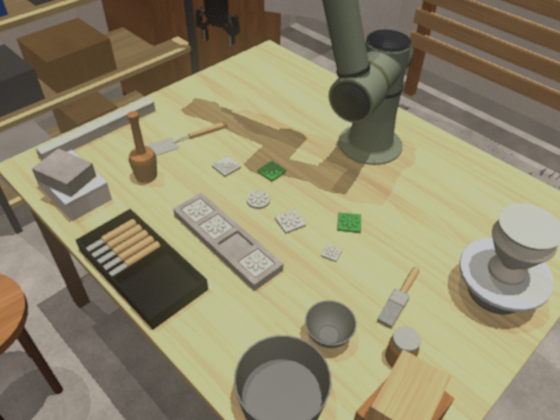

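```bash
python3 - <<'E'
import cv2
im=cv2.imread("pics/top0.png")[60:260,120:390]
cv2.imwrite("pics/top0c.png",cv2.resize(im,None,fx=2.96,fy=2.96,interpolation=cv2.INTER_CUBIC))
E
```

```text
(no output)
```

View pics/top0c.png

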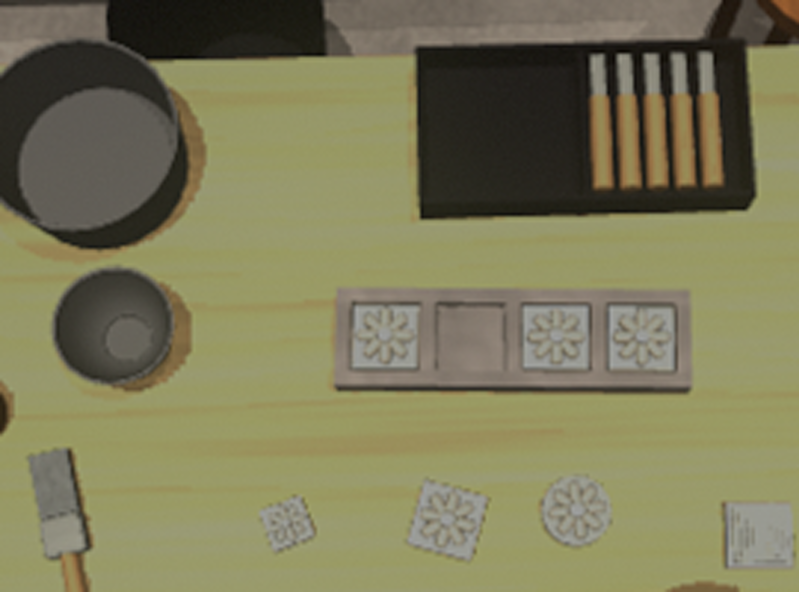

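The top view shows four loose tiles. From left to right they are the small square, the 66 mm rosette square at crop (448,519), the round one and the pyramid. The empty recess is second from the left, at crop (471,338). Two green rosettes lie nearer the robot and are to be left alone.

```bash
cat > h.py <<'E'
import numpy as np
from plant import ctrl, viewer
def ray(n,u,v,z):
    c=viewer.calibration(n);K=c["mtx"];T=c["cam_to_world"]
    d=T[:3,:3]@np.array([(u-K[0,2])/K[0,0],-(v-K[1,2])/K[1,1],-1]);o=T[:3,3]
    return o+d*(z-o[2])/d[2]
def proj(n,p):
    c=viewer.calibration(n);K=c["mtx"];T=c["cam_to_world"]
    q=T[:3,:3].T@(np.array(p)-T[:3,3]);return K[0,0]*q[0]/-q[2]+K[0,2],K[1,1]*q[1]/q[2]+K[1,2]
E
python3 - <<'E'
from h import *
import cv2
f=lambda u,v:(120+u/2.96,60+v/2.96)
m=ray("top",*f(448,519),22); r=ray("top",*f(471,338),30)
s=[ray("top",*f(*p),40) for p in((386,336),(557,336),(642,336))]
rd=ray("top",*f(576,510),22);sm=ray("top",*f(288,524),18)
print(m,r,s,rd,sm); print(proj("scene",m),proj("scene",r))
im=cv2.imread("pics/scene0.png")[170:290,160:360]
cv2.imwrite("pics/scene0c.png",cv2.resize(im,None,fx=4,fy=4,interpolation=cv2.INTER_CUBIC))
E
```

```text
[449.42058295  66.94355503  22.        ] [628.58208992  39.42107542  30.        ] [array([630.40500025, 123.25553226,  40.        ]), array([625.68357194, -45.47248701,  40.        ]), array([ 623.33412253, -129.43393261,   40.        ])] [454.65391455 -58.47422122  22.        ] [449.43350649 223.66682743  18.        ]
(np.float64(289.6649383769639), np.float64(217.02632815420546)) (np.float64(235.3193343024758), np.float64(242.99887889126165))
```

View pics/scene0c.png

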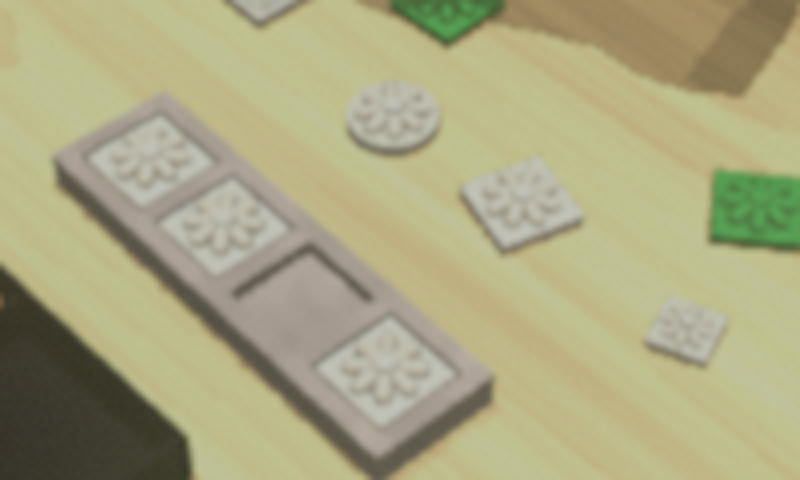

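Emit:
step_arm:
  rows:
    - [[0, 0, 0], [0, 0, -8.41], -1]
    - [[0, 0, 0], [0, 0, -8.41], -1]
    - [[0, 0, 0], [0, 0, -8.41], -1]
    - [[0, 0, 0], [0, 0, -8.41], -1]
    - [[0, 0, 0], [0, 0, -8.41], -1]
    - [[0, 0, 0], [0, 0, -8.41], -1]
    - [[0, 0, 0], [0, 0, -8.41], -1]
    - [[0, 0, 0], [0, 0, -8.41], -1]
    - [[0, 0, 0], [0, 0, 0], -1]
    - [[0, 0, 0], [0, 0, 0], -1]

```text
time_s: 1.1
eef_pos: [212.5, -507.1, 213.7]
ee_rot: [-3.141, -0.001, 1.568]
force: [0.6, -0.0, -0.2]
grip_width: 0.0
```

```bash
python3 - <<'E'
from h import *
print(ray("scene",160+525/4,170+193/4,22),ray("scene",160+305/4,170+298/4,30))
print([ray("scene",160+a/4,170+b/4,40) for a,b in((151,152),(226,221),(387,367))])
E
```

```text
[449.57142255  73.38814372  22.        ] [630.2648361   45.10706522  30.        ]
[array([ 624.77879183, -124.66454412,   40.        ]), array([628.97919058, -37.35300705,  40.        ]), array([636.00494169, 131.89004166,  40.        ])]
```

Emit:
step_arm:
  rows:
    - [[0.036, 0.0148, 0], [0, 0, 0], -1]
    - [[0.036, 0.0148, 0], [0, 0, 0], -1]
    - [[0.036, 0.0148, 0], [0, 0, 0], -1]
    - [[0.036, 0.0148, 0], [0, 0, 0], -1]
    - [[0.036, 0.0148, 0], [0, 0, 0], -1]
    - [[0.036, 0.0148, 0], [0, 0, 0], -1]
    - [[0.036, 0.0148, 0], [0, 0, 0], -1]
    - [[0.036, 0.0148, 0], [0, 0, 0], -1]
    - [[0.036, 0.0148, 0], [0, 0, 0], -1]
    - [[0.036, 0.0148, 0], [0, 0, 0], -1]
    - [[0.036, 0.0148, 0], [0, 0, 0], -1]
    - [[0.036, 0.0148, 0], [0, 0, 0], -1]
    - [[0.036, 0.0148, 0], [0, 0, 0], -1]
    - [[0.036, 0.0148, 0], [0, 0, 0], -1]
    - [[0.036, 0.0148, 0], [0, 0, 0], -1]
    - [[0.036, 0.0148, 0], [0, 0, 0], -1]
    - [[0, 0, 0], [0, 0, 0], -1]
    - [[0, 0, 0], [0, 0, 0], -1]

```text
time_s: 2.9
eef_pos: [449.0, 69.3, 213.7]
ee_rot: [-3.141, 0.0, 1.572]
force: [0.2, -0.7, -0.4]
grip_width: 0.2
```

```bash
python3 - <<'E'
from h import *
import cv2
for n in("scene","top"):
    im=viewer.capture(n)[:,:,::-1]; cv2.imwrite(f"pics/{n}1.png",im)
    s=ctrl.sense()["eef_pos"]; print(s,proj(n,s+[0,0,-22]))
    u,v=[int(x) for x in proj(n,s+[0,0,-22])]
    c=im[max(v-75,0):v+75,u-100:u+100];print(u-100,v-75)
    cv2.imwrite(f"pics/{n}1c.png",cv2.resize(c,None,fx=4,fy=4,interpolation=cv2.INTER_CUBIC))
E
```

```text
[448.75377948  68.57839567 213.77005687] (np.float64(292.3789320940143), np.float64(172.03981392151653))
192 97
[448.66400706  68.11936997 213.8103358 ] (np.float64(269.49951245239566), np.float64(228.55678015893082))
169 153
```

View pics/scene1c.png

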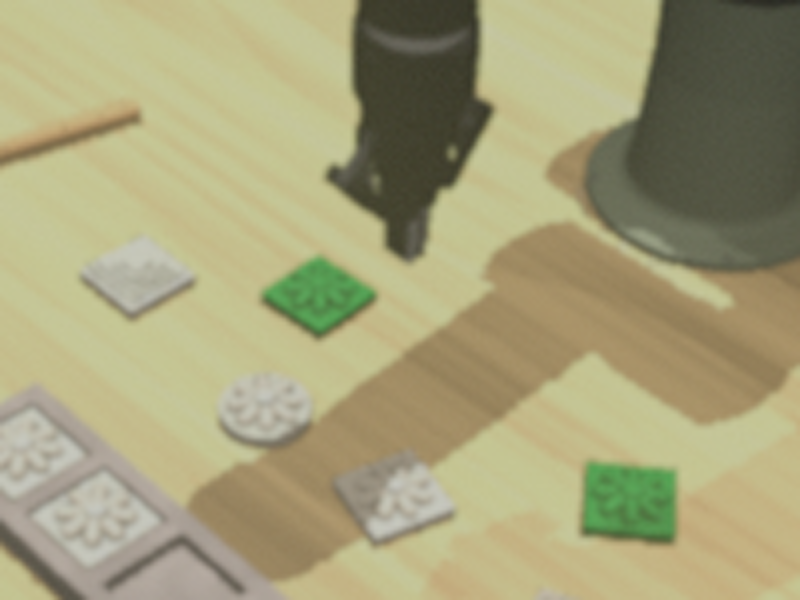

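View pics/top1c.png

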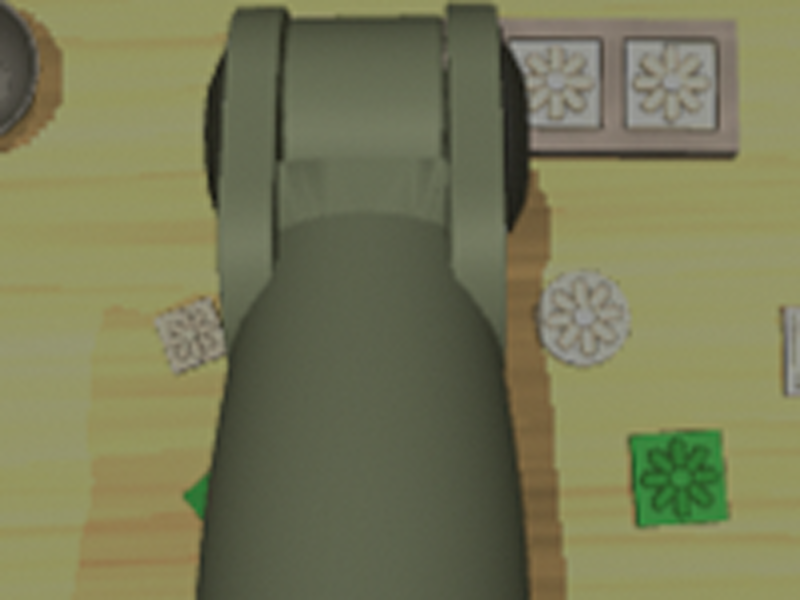

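```bash
python3 - <<'E'
from h import *
import cv2
s=np.array([448.9,69,213.75])
im=cv2.imread("pics/scene1.png")
for dz in(-22,0,22,60): print(dz,proj("scene",s+[0,0,dz]))
c=im[90:180,235:355]
c=cv2.resize(np.clip(c*2.5,0,255).astype('uint8'),None,fx=6.6,fy=6.6,interpolation=cv2.INTER_CUBIC)
for dz in(-22,0):
    u,v=proj("scene",s+[0,0,dz]); cv2.circle(c,(int((u-235+.5)*6.6),int((v-90+.5)*6.6)),3,(0,0,255),-1)
cv2.imwrite("pics/s1d.png",c)
E
```

```text
-22 (np.float64(292.45517940203825), np.float64(172.14976101627758))
0 (np.float64(292.76193778681517), np.float64(165.68732752242403))
22 (np.float64(293.0761055301227), np.float64(159.06880216894467))
60 (np.float64(293.63701300697204), np.float64(147.2522473648109))
```

View pics/s1d.png

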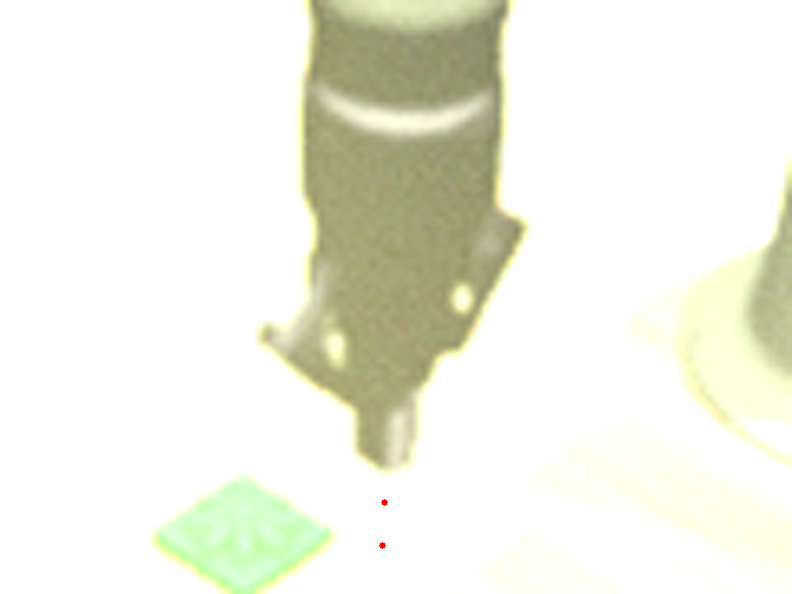

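View pics/scene1.png

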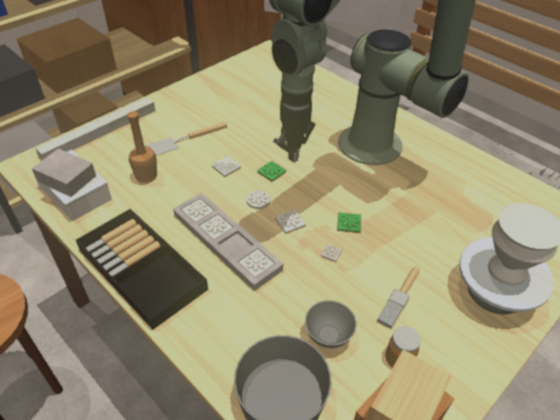

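```bash
python3 - <<'E'
from h import *
import cv2
s=np.array([212.5,-507,213.5]); y=0.397
jy=np.array([np.sin(y),-np.cos(y),0])
for n,(a,b,c,d) in (("scene",(0,70,170,265)),("top",(290,370,460,560))):
    im=cv2.imread(f"pics/{n}0.png")[a:b,c:d]
    k=7
    im=cv2.resize(np.clip(im*2.5,0,255).astype('uint8'),None,fx=k,fy=k,interpolation=cv2.INTER_CUBIC)
    for o,col in((0,(0,0,255)),(42,(255,0,0)),(-42,(255,0,0))):
      for dz in(0,-9,-22):
        u,v=proj(n,s+o*jy+[0,0,dz]); print(n,o,dz,u,v)
        cv2.circle(im,(int((u-c+.5)*k),int((v-a+.5)*k)),3,col,-1)
    cv2.imwrite(f"pics/{n}0g.png",im)
# mallet/base checks
print(proj("scene",[0,0,0]))
E
```

```text
scene 0 0 218.98255041213454 51.44234554236462
scene 0 -9 219.1612723442613 53.920368418271465
scene 0 -22 219.417077788815 57.4671728638279
scene 42 0 207.7974345989872 48.82894850038818
scene 42 -9 208.0166389396316 51.30131444291638
scene 42 -22 208.33040479962543 54.84022258632476
scene -42 0 230.30873579688856 54.08870342330846
scene -42 -9 230.44593551740073 56.57233020751039
scene -42 -22 230.642298782933 60.126951630125546
top 0 0 515.5156891556899 319.99763071963696
top 0 -9 513.4161053184978 319.636708987958
top 0 -22 510.44861808068674 319.12659330996803
top 42 0 530.9424803624458 312.4226768447164
top 42 -9 528.7123747971815 312.1301986084411
top 42 -22 525.5601981275112 311.71679079172907
top -42 0 499.990900158306 327.6207040468728
top -42 -9 498.02353610195473 327.19047762105055
top -42 -22 495.24311422849576 326.5824503670025
(np.float64(369.486753496354), np.float64(144.22239305532375))
```

View pics/scene0g.png

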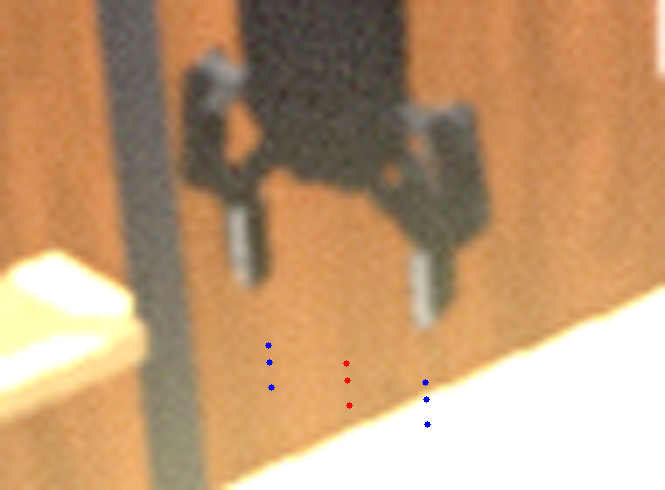

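View pics/top0g.png

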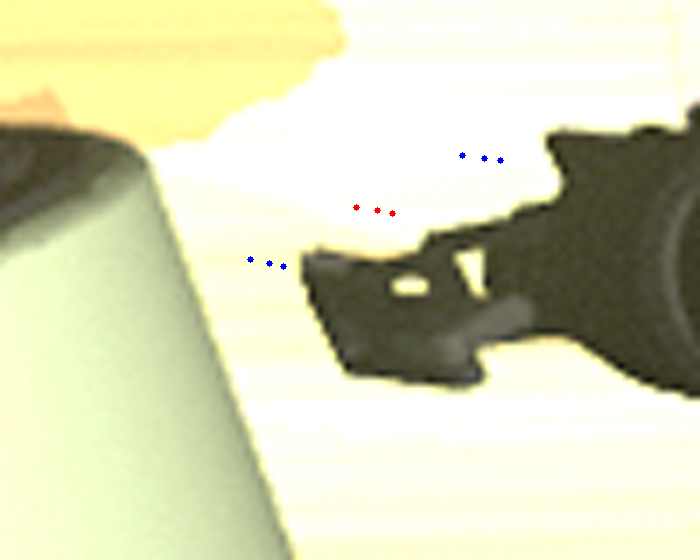

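```bash
python3 - <<'E'
from h import *
def tri(t,s):
    A=np.zeros((3,3));b=np.zeros(3)
    for n,p in(("top",t),("scene",s)):
        o=ray(n,*p,0);d=ray(n,*p,100)-o;d/=np.linalg.norm(d);P=np.eye(3)-np.outer(d,d);A+=P;b+=P@o
    x=np.linalg.solve(A,b);return x.round(1),np.round([np.subtract(proj("top",x),t),np.subtract(proj("scene",x),s)],1)
f=lambda u,v:(120+u/2.96,60+v/2.96)
g=lambda u,v:(160+u/4,170+v/4)
for nm,t,s in(("match22",(448,519),(525,193)),("round22",(576,510),(393,112)),("small18",(288,524),(686,327)),("setR40",(642,336),(151,152)),("setM40",(557,336),(226,221)),("setL40",(386,336),(387,367)),("recess30",(471,338),(305,298))):
    print(nm,tri(f(*t),g(*s)))
print("mallet top 235",tri((447,149),(135,117)))
E
```

```text
match22 (array([448.3,  68.9,  18.1]), array([[-0.6,  0.6],
       [-0.9, -0.1]]))
round22 (array([455.2, -58.7,  12.4]), array([[-0.2,  0.2],
       [-0.3, -0. ]]))
small18 (array([450. , 225.9,   7.4]), array([[-0.2,  0.2],
       [-0.3, -0. ]]))
setR40 (array([ 623.4, -129. ,   36.3]), array([[-0.3,  0.3],
       [-0.4, -0.1]]))
setM40 (array([626.1, -44.5,  32.9]), array([[-0.5,  0.5],
       [-0.7, -0.2]]))
setL40 (array([631.8, 125. ,  30.6]), array([[-0.4,  0.3],
       [-0.6, -0.1]]))
recess30 (array([628.7,  40.6,  25.4]), array([[-0.4,  0.4],
       [-0.6, -0.1]]))
mallet top 235 (array([ 629.6, -378.2,  222. ]), array([[-1.3,  1.2],
       [-1.4, -0.6]]))
```

```bash
python3 - <<'E'
import cv2,numpy as np
im=cv2.imread("pics/top0.png")[295:365,465:560].astype(float)
im=np.clip(255*(im/255)**.45,0,255).astype('uint8')
cv2.imwrite("pics/top0h.png",cv2.resize(im,None,fx=8,fy=8,interpolation=cv2.INTER_CUBIC))
E
```

```text
(no output)
```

View pics/top0h.png

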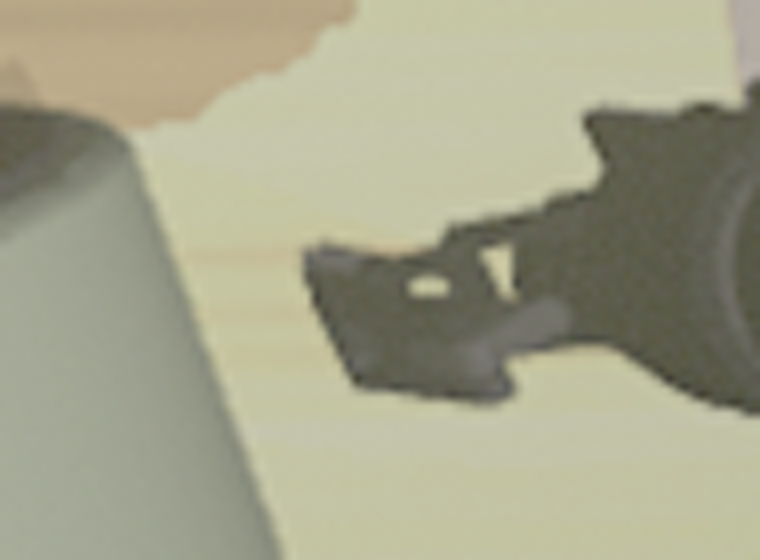

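```bash
cat >> h.py <<'E'
def tri(t,s):
    A=np.zeros((3,3));b=np.zeros(3)
    for n,p in(("top",t),("scene",s)):
        o=ray(n,*p,0);d=ray(n,*p,100)-o;d/=np.linalg.norm(d);P=np.eye(3)-np.outer(d,d);A+=P;b+=P@o
    x=np.linalg.solve(A,b);return x.round(1),np.round([np.subtract(proj("top",x),t),np.subtract(proj("scene",x),s)],1)
E
python3 - <<'E'
from h import *
s=(170+425/7,325/7)
for t in((305,250),(330,318),(355,385),(345,260)):
    print(tri((465+t[0]/8,295+t[1]/8),s))
y=.397
print(np.array([212.5,-507,213])-42*np.array([np.sin(y),-np.cos(y),0]))
E
```

```text
(array([ 202.7, -457.6,  247.7]), array([[-0.3,  0.3],
       [-0.3, -0.1]]))
(array([ 184.5, -473.5,  233.4]), array([[ 1.1, -0.9],
       [ 1. ,  0.3]]))
(array([ 166.1, -489.6,  219.1]), array([[ 2.5, -2.1],
       [ 2.2,  0.7]]))
(array([ 197.2, -468.8,  242.4]), array([[-1.4,  1.1],
       [-1.2, -0.4]]))
[ 196.26055673 -468.26654569  213.        ]
```

The scene picture shows the shut fingertips at about (293,160). That is some 11 px above where the reported TCP and nose length put them, so they may really stand about 40 mm higher. The sideways position agrees. I'll come down in stages and check.

Emit:
step_arm:
  rows:
    - [[0, 0, 0.025], [0, 0, 0], -1]
    - [[0, 0, 0.025], [0, 0, 0], -1]
    - [[0, 0, 0.025], [0, 0, 0], -1]
    - [[0, 0, 0.025], [0, 0, 0], -1]
    - [[0, 0, 0], [0, 0, 0], -1]
    - [[0, 0, 0], [0, 0, 0], -1]

```text
time_s: 3.6
eef_pos: [448.8, 67.8, 114.3]
ee_rot: [-3.141, 0.0, 1.569]
force: [0.8, -0.3, -0.1]
grip_width: 0.1
```

```bash
cat > look.py <<'E'
from h import *
import cv2,sys
k=sys.argv[1]
im=viewer.capture("scene")[:,:,::-1]; cv2.imwrite(f"pics/scene{k}.png",im)
s=ctrl.sense(); p=s["eef_pos"]; print(s["time_s"],p,s["force"])
a,c=int(sys.argv[2]),int(sys.argv[3])
z=cv2.resize(np.clip(255*(im[a:a+90,c:c+120]/255.)**.6,0,255).astype('uint8'),None,fx=6.6,fy=6.6,interpolation=cv2.INTER_CUBIC)
for dz in(-22,0):
    u,v=proj("scene",p+[0,0,dz]);print(dz,u,v); cv2.circle(z,(int((u-c+.5)*6.6),int((v-a+.5)*6.6)),3,(0,0,255),-1)
cv2.imwrite(f"pics/scene{k}z.png",z)
E
python3 look.py 2 150 230
```

```text
3.65 [449.7298946   68.0132854  115.00628199] [0.37300514 0.02905853 0.38652142]
-22 290.6921925327408 199.3355398962336
0 290.96337540439134 193.50982649262886
```

View pics/scene2z.png

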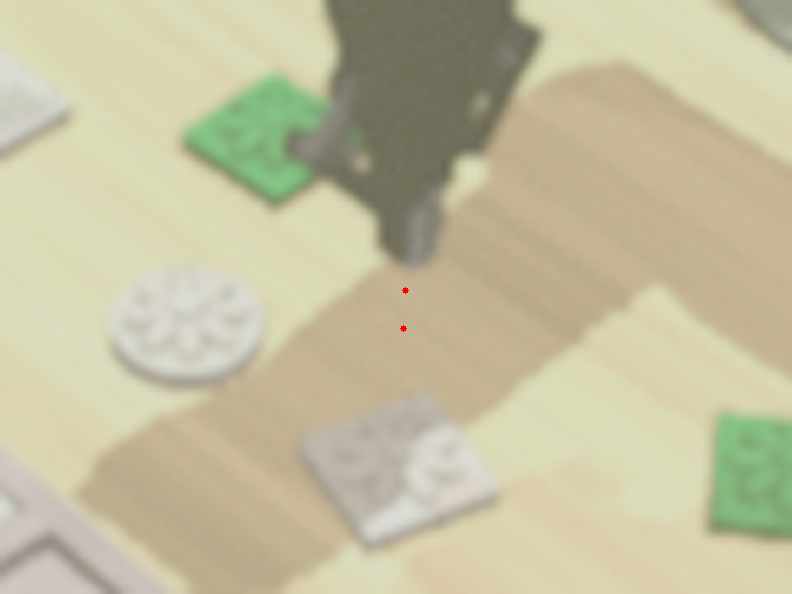

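The scene view still shows the tips about 9.5 px above where they are predicted. The cause could be height or a sideways offset. To settle it, I'll raise the tool and step aside to where both cameras see the tips.

Emit:
step_arm:
  rows:
    - [[0, 0, -0.05], [0, 0, 0], -1]
    - [[0, 0, -0.05], [0, 0, 0], -1]
    - [[-0.04, -0.005, 0], [0, 0, 0], -1]
    - [[-0.04, -0.005, 0], [0, 0, 0], -1]
    - [[-0.04, -0.005, 0], [0, 0, 0], -1]
    - [[-0.04, -0.005, 0], [0, 0, 0], -1]
    - [[-0.04, -0.005, 0], [0, 0, 0], -1]
    - [[-0.04, -0.005, 0], [0, 0, 0], -1]
    - [[-0.04, -0.005, 0], [0, 0, 0], -1]
    - [[-0.04, -0.005, 0], [0, 0, 0], -1]
    - [[-0.04, -0.005, 0], [0, 0, 0], -1]
    - [[-0.04, -0.005, 0], [0, 0, 0], -1]
    - [[0, 0, 0], [0, 0, 0], -1]
    - [[0, 0, 0], [0, 0, 0], -1]

```text
time_s: 5.05
eef_pos: [399.2, -332.3, 215.2]
ee_rot: [3.14, 0.001, 1.569]
force: [-0.1, 0.8, 0.1]
grip_width: 0.4
```

```bash
python3 - <<'E'
from h import *
import cv2
tiles=[]
for n in("scene","top"):
    im=viewer.capture(n)[:,:,::-1]; cv2.imwrite(f"pics/{n}3.png",im)
    p=ctrl.sense()["eef_pos"]
    t=proj(n,p+[0,0,-22]); a,c=int(t[1])-60,int(t[0])-50
    z=cv2.resize(np.clip(255*(im[a:a+90,c:c+100]/255.)**.5,0,255).astype('uint8'),(700,630),interpolation=cv2.INTER_CUBIC)[:590]
    for dz in(-22,0):
        u,v=proj(n,p+[0,0,dz]);print(n,dz,u,v,p); cv2.circle(z,(int((u-c+.5)*7),int((v-a+.5)*7)),3,(0,0,255),-1)
    print(a,c);cv2.imwrite(f"pics/{n}3z.png",z)
E
```

```text
scene -22 209.264852843023 100.29600842708915 [ 399.21767557 -331.28930044  214.95801123]
scene 0 208.67595365084873 94.01163004945394 [ 399.21767557 -331.28930044  214.95801123]
40 159
top -22 430.8575228893343 243.6971355211842 [ 399.34315517 -330.66683847  214.80489577]
top 0 434.0816410864737 242.9318144797683 [ 399.34315517 -330.66683847  214.80489577]
183 380
```

View pics/scene3z.png

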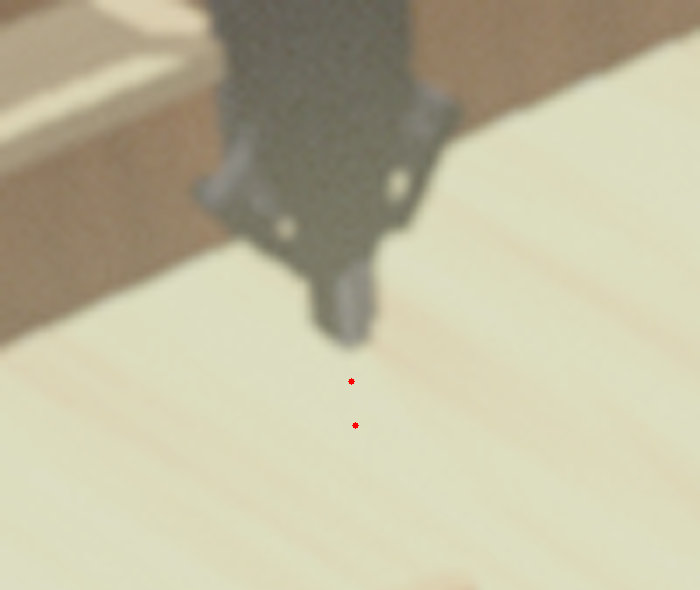

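View pics/top3z.png

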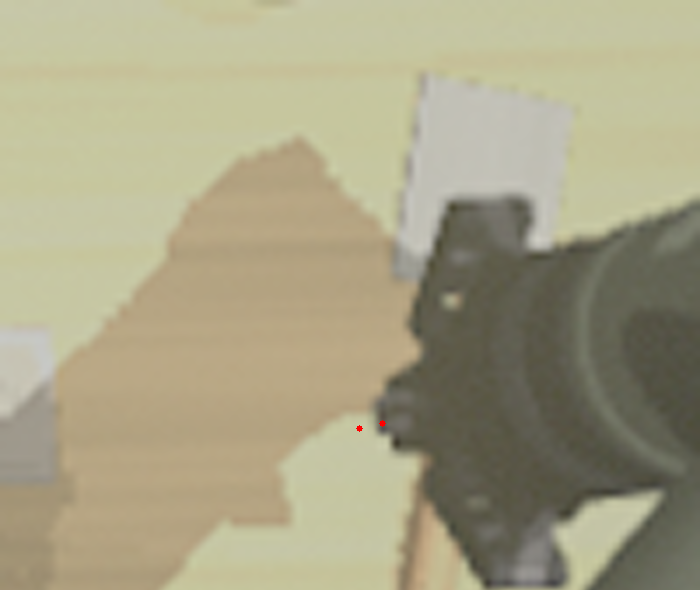

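View pics/top3.png

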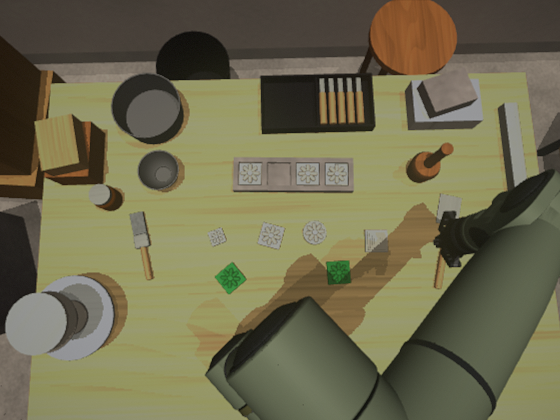

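```bash
python3 - <<'E'
from h import *
for t in((383,415),(395,412),(405,415)):
  for s in((345,345),(350,335)): print(t,s,tri((380+t[0]/7-.5,183+t[1]/7-.5),(159+s[0]/7-.5,40+s[1]/7-.5)))
E
```

```text
(383, 415) (345, 345) (array([ 402.1, -325.4,  236. ]), array([[ 0.8, -0.7],
       [ 0.8,  0.3]]))
(383, 415) (350, 335) (array([ 401.4, -322.9,  241.8]), array([[ 0.7, -0.6],
       [ 0.7,  0.2]]))
(395, 412) (345, 345) (array([ 401.9, -328.5,  235.1]), array([[ 0.2, -0.2],
       [ 0.2,  0.1]]))
(395, 412) (350, 335) (array([ 401.2, -325.9,  241. ]), array([[ 0.1, -0.1],
       [ 0.1,  0. ]]))
(405, 415) (345, 345) (array([ 400.4, -331.8,  233.2]), array([[-0.,  0.],
       [-0., -0.]]))
(405, 415) (350, 335) (array([ 399.7, -329.2,  239.1]), array([[-0.2,  0.1],
       [-0.2, -0.1]]))
```

Both views triangulate the tips at about (400,-328,237). The sideways position agrees with the reported pose, and the tips really stand about 20 mm above the reported TCP instead of 22 mm below it. I'll set heights by picture, relative to the cast.

Emit:
step_arm:
  rows:
    - [[0.04, 0.005, 0], [0, 0, 0], -1]
    - [[0.04, 0.005, 0], [0, 0, 0], -1]
    - [[0.04, 0.005, 0], [0, 0, 0], -1]
    - [[0.04, 0.005, 0], [0, 0, 0], -1]
    - [[0.04, 0.005, 0], [0, 0, 0], -1]
    - [[0.04, 0.005, 0], [0, 0, 0], -1]
    - [[0.04, 0.005, 0], [0, 0, 0], -1]
    - [[0.04, 0.005, 0], [0, 0, 0], -1]
    - [[0.04, 0.005, 0], [0, 0, 0], -1]
    - [[0.038, 0.003, 0], [0, 0, 0], -1]
    - [[0, 0, 0], [0, 0, 0], -1]
    - [[0, 0, 0.04], [0, 0, 0], -1]
    - [[0, 0, 0.04], [0, 0, 0], -1]
    - [[0, 0, 0.04], [0, 0, 0], -1]
    - [[0, 0, 0.03], [0, 0, 0], -1]
    - [[0, 0, 0], [0, 0, 0], -1]
    - [[0, 0, 0], [0, 0, 0], -1]

```text
time_s: 6.85
eef_pos: [446.8, 66.8, 64.6]
ee_rot: [-3.141, 0.0, 1.572]
force: [-0.3, 0.8, 0.4]
grip_width: 0.2
```

```bash
python3 look.py 4 150 230
```

```text
6.9 [448.02798597  66.80614886  65.43598103] [-0.44728174  0.05290188  0.82643399]
-22 290.22321862715575 211.47145656271724
0 290.48221566666433 205.93026653689574
```

View pics/scene4z.png

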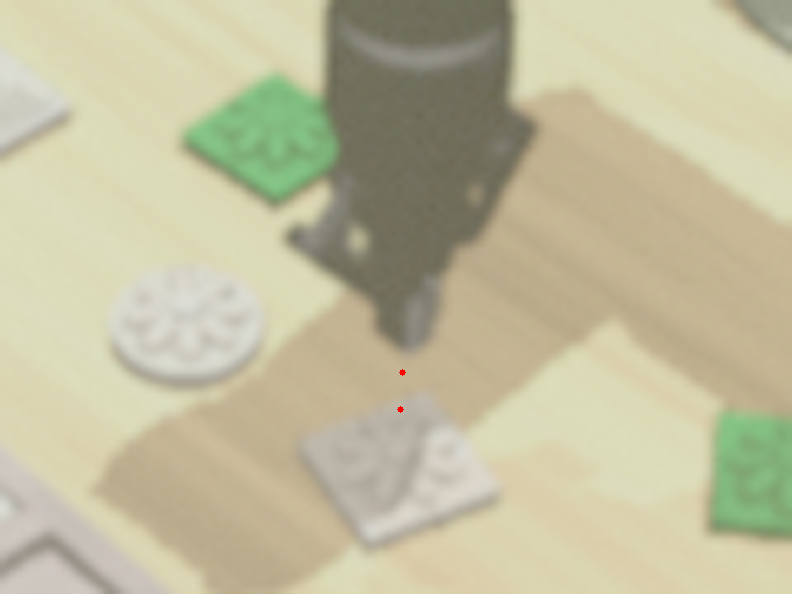

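Emit:
step_arm:
  rows:
    - [[0, 0, 0.01], [0, 0, 0], -1]
    - [[0, 0, 0.01], [0, 0, 0], -1]
    - [[0, 0, 0], [0, 0, 0], -1]

```text
time_s: 7.2
eef_pos: [446.6, 66.8, 43.3]
ee_rot: [-3.141, 0.0, 1.571]
force: [-0.0, -0.2, 0.0]
grip_width: 0.1
```

```bash
python3 look.py 5 165 230
```

```text
7.25 [446.70991149  66.75206869  43.62308314] [ 0.71342561  0.33534834 -0.18602201]
-22 290.2853204932663 216.6053664274397
0 290.54207250942886 211.182703572213
```

View pics/scene5z.png

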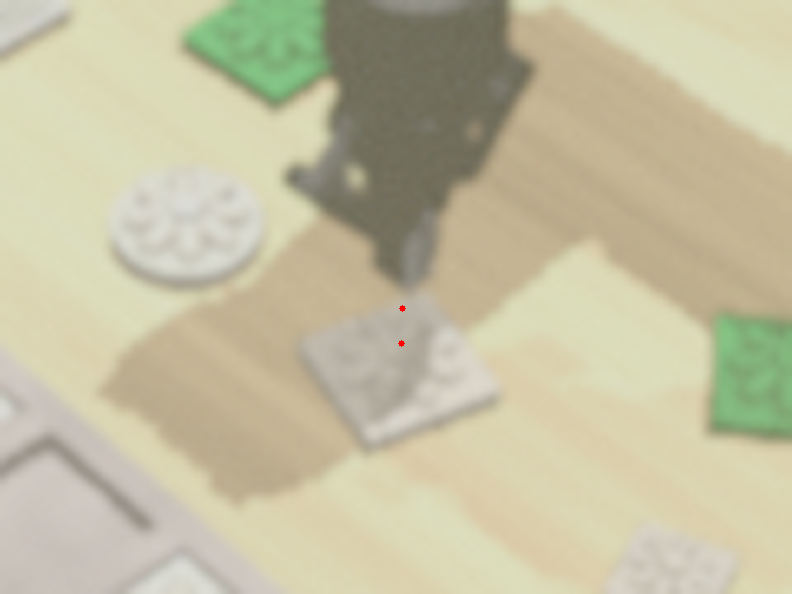

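Emit:
step_arm:
  rows:
    - [[0, 0, 0.008], [0, 0, 0], -1]
    - [[0, 0, 0.008], [0, 0, 0], -1]
    - [[0, 0, 0.006], [0, 0, 0], -1]
    - [[0, 0, 0], [0, 0, 0], -1]
    - [[0, 0, 0], [0, 0, 0], -1]

```text
time_s: 7.75
eef_pos: [446.9, 66.8, 21.7]
ee_rot: [-3.141, -0.0, 1.571]
force: [-0.4, -0.2, -0.3]
grip_width: -0.0
```

```bash
python3 look.py 6 165 230
```

```text
7.8 [447.21446688  66.78661485  21.93056702] [-0.05237096  0.74279063 -0.51531905]
-22 289.92225882937754 221.93398630869387
0 290.17240593989953 216.62556957437494
```

View pics/scene6z.png

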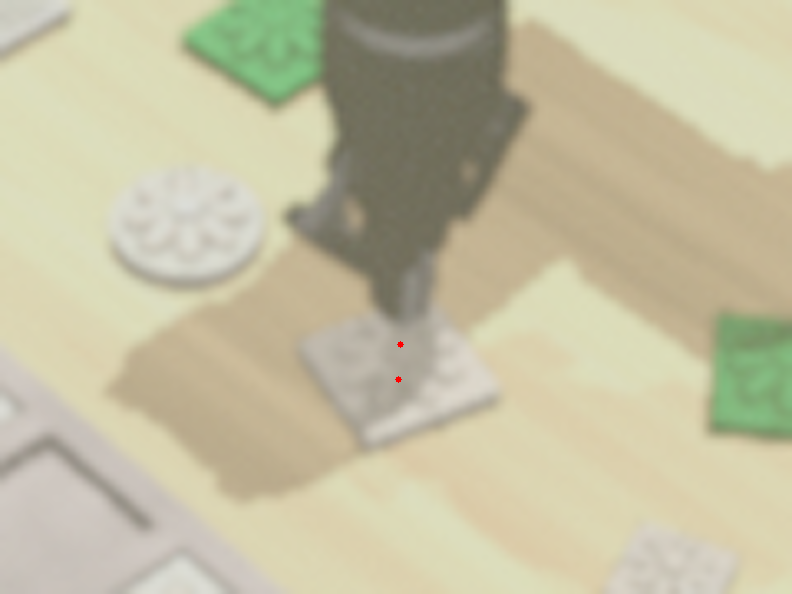

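Emit:
step_arm:
  rows:
    - [[0.0015, -0.0005, 0.004], [0, 0, 0], -1]
    - [[0, 0, 0], [0, 0, 0], -1]
    - [[0, 0, 0], [0, 0, 0], -1]
    - [[0, 0, 0], [0, 0, 0], -1]
    - [[0, 0, 0], [0, 0, 0], -1]
    - [[0, 0, 0], [0, 0, 0], -1]
    - [[0, 0, 0], [0, 0, 0], -1]
    - [[0, 0, 0], [0, 0, 0], -1]
    - [[0, 0, 0], [0, 0, 0], -1]
    - [[0, 0, 0], [0, 0, 0], -1]
    - [[0, 0, 0], [0, 0, 0], -1]
    - [[0, 0, 0], [0, 0, 0], -1]
    - [[0, 0, 0], [0, 0, 0], -1]
    - [[0, 0, 0], [0, 0, 0], -1]
    - [[0, 0, 0], [0, 0, 0], -1]
    - [[0, 0, 0], [0, 0, 0], -1]
    - [[0, 0, 0], [0, 0, 0], -1]
    - [[0, 0, 0], [0, 0, 0], -1]
    - [[0, 0, 0], [0, 0, 0], -1]
    - [[0, 0, 0], [0, 0, 0], -1]

```text
time_s: 9.8
eef_pos: [446.7, 68.3, 18.0]
ee_rot: [3.142, -0.0, 1.571]
force: [0.1, 0.3, 0.0]
grip_width: -0.3
```

```bash
python3 look.py 7 165 230
```

```text
9.85 [446.67286719  68.28627418  17.95945937] [ 0.41392908 -0.06564986 -0.38537117]
-22 290.3823585334964 223.06200759597536
0 290.6370559320203 217.77440513021963
```

View pics/scene7z.png

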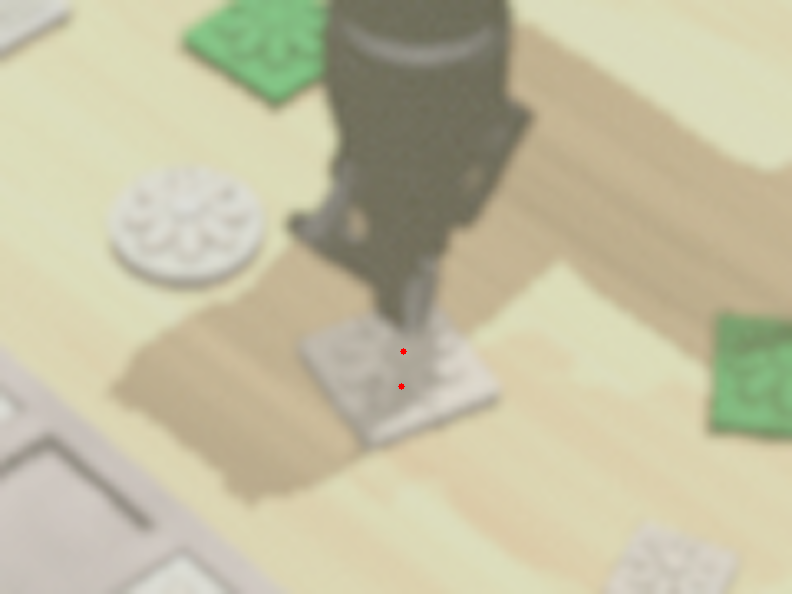

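The tips are over the centre boss, about 15 mm above it, and have been there for over 2 s with no force. Next is the recess, 180 mm further in x and 28 mm less in y.

Emit:
step_arm:
  rows:
    - [[0, 0, 0], [0, 0, 0], -1]
    - [[0, 0, 0], [0, 0, 0], -1]
    - [[0, 0, -0.03], [0, 0, 0], -1]
    - [[0, 0, -0.05], [0, 0, 0], -1]
    - [[0, 0, -0.05], [0, 0, 0], -1]
    - [[0, 0, 0], [0, 0, 0], -1]
    - [[-0.004, 0.025, 0], [0, 0, 0], -1]
    - [[-0.004, 0.025, 0], [0, 0, 0], -1]
    - [[-0.004, 0.03, 0], [0, 0, 0], -1]
    - [[-0.004, 0.03, 0], [0, 0, 0], -1]
    - [[-0.004, 0.025, 0], [0, 0, 0], -1]
    - [[-0.004, 0.025, 0], [0, 0, 0], -1]
    - [[-0.004, 0.02, 0], [0, 0, 0], -1]
    - [[0, 0, 0], [0, 0, 0], -1]
    - [[0, 0, 0.03], [0, 0, 0], -1]
    - [[0, 0, 0.03], [0, 0, 0], -1]
    - [[0, 0, 0.025], [0, 0, 0], -1]
    - [[0, 0, 0.015], [0, 0, 0], -1]
    - [[0, 0, 0], [0, 0, 0], -1]
    - [[0, 0, 0], [0, 0, 0], -1]

```text
time_s: 11.85
eef_pos: [625.9, 40.5, 48.0]
ee_rot: [-3.14, -0.0, 1.571]
force: [0.4, 0.1, 1.1]
grip_width: 0.3
```

```bash
python3 look.py 8 185 175
```

```text
11.9 [626.82325439  40.41358807  48.7935077 ] [ 0.61099132 -0.17761199 -0.77926622]
-22 236.1119846421368 243.6414290322982
0 235.75826290858774 238.21390495457953
```

View pics/scene8z.png

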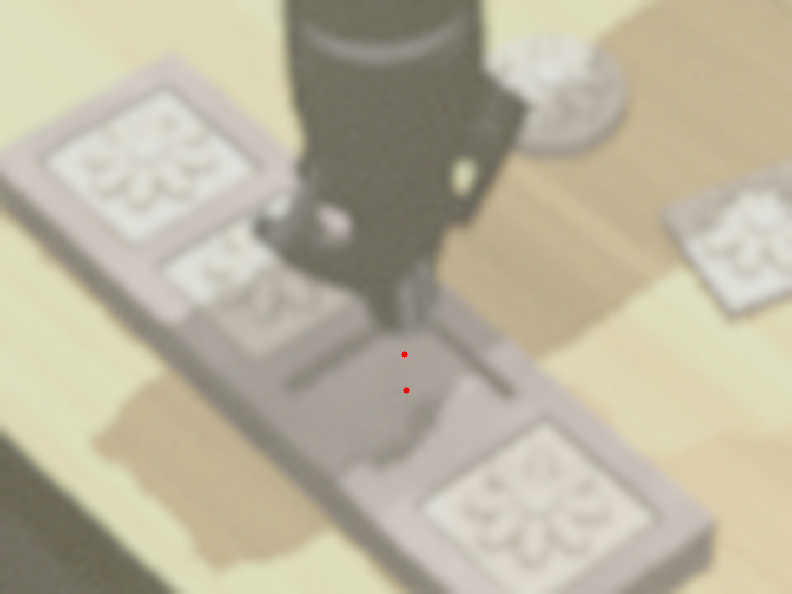

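Emit:
step_arm:
  rows:
    - [[0.001, 0, 0.01], [0, 0, 0], -1]
    - [[0, 0, 0.01], [0, 0, 0], -1]
    - [[0, 0, 0.005], [0, 0, 0], -1]
    - [[0, 0, 0], [0, 0, 0], -1]
    - [[0, 0, 0], [0, 0, 0], -1]
    - [[0, 0, 0], [0, 0, 0], -1]

```text
time_s: 12.5
eef_pos: [627.0, 41.3, 23.2]
ee_rot: [3.141, 0.0, 1.571]
force: [0.9, 0.4, 0.3]
grip_width: -0.1
```

```bash
python3 look.py 9 185 175
```

```text
12.55 [627.04852239  41.29406501  23.28230904] [-0.12708409 -0.38439738  0.25418421]
-22 236.66410717517704 250.00632127249332
0 236.32121600811368 244.72096775361138
```

View pics/scene9z.png

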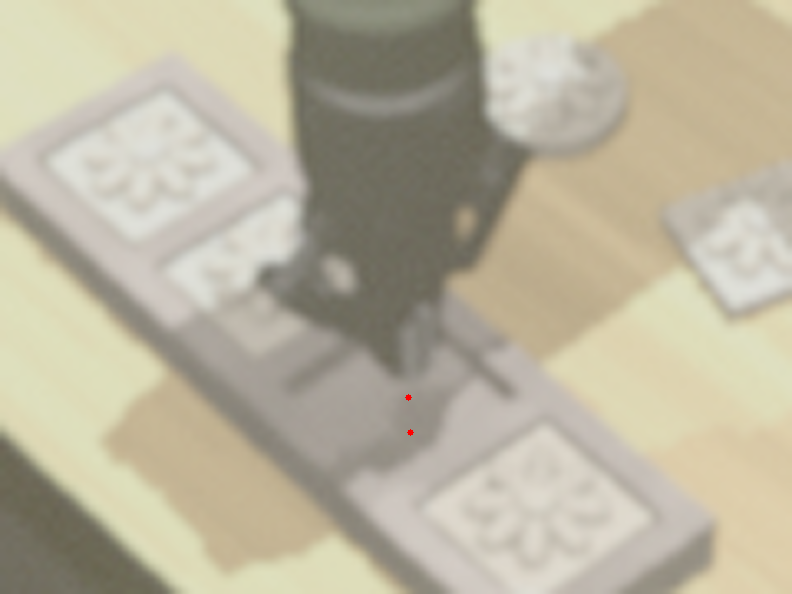

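Emit:
step_arm:
  rows:
    - [[0, 0, 0], [0, 0, 0], -1]
    - [[0, 0, 0], [0, 0, 0], -1]
    - [[0, 0, 0], [0, 0, 0], -1]
    - [[0, 0, 0], [0, 0, 0], -1]
    - [[0, 0, 0], [0, 0, 0], -1]
    - [[0, 0, 0], [0, 0, 0], -1]
    - [[0, 0, 0], [0, 0, 0], -1]
    - [[0, 0, 0], [0, 0, 0], -1]
    - [[0, 0, 0], [0, 0, 0], -1]
    - [[0, 0, 0], [0, 0, 0], -1]
    - [[0, 0, 0], [0, 0, 0], -1]
    - [[0, 0, 0], [0, 0, 0], -1]
    - [[0, 0, 0], [0, 0, 0], -1]
    - [[0, 0, 0], [0, 0, 0], -1]
    - [[0, 0, 0], [0, 0, 0], -1]
    - [[0, 0, 0], [0, 0, 0], -1]
    - [[0, 0, 0], [0, 0, 0], -1]
    - [[0, 0, 0], [0, 0, 0], -1]
    - [[0, 0, 0], [0, 0, 0], -1]
    - [[0, 0, 0], [0, 0, 0], -1]

```text
time_s: 14.55
eef_pos: [626.7, 41.3, 23.0]
ee_rot: [3.142, -0.0, 1.571]
force: [0.1, 0.5, 0.0]
grip_width: 0.1
```

```bash
python3 -c "
from plant import ctrl
print(ctrl.finish_job()); s=ctrl.sense(); print(s['time_s'],s['eef_pos'],s['force'])"
```

```text
the job is handed in; nothing more can be done
None
the job is handed in; nothing more can be done
```

I pointed at the 66 mm rosette square, second from the left in the loose row, and held there for just over 2 s. I then crossed at about 17 cm to the empty recess, second from the left in the frieze, held about 2 s, and handed in at 14.55 s with the arm still pointing there. The gripper was shut, the tool pointed straight down, and the measured force stayed at noise level (about 1 N or less). No verdict is reported.

**Tip height disagreed:** The cameras put the fingertips about 20 mm above the reported TCP, while the nose length says they stand 22 mm below it. I didn't find the cause. I trusted the pictures:
- Two-view triangulation put the sideways position within about 3 mm of the reported pose and the tips about 20 mm above the TCP.
- The reported tip height later went to about 4 mm below the bench with no force, so it could not have been right.

**Final clearances, read from pictures:** The tips were about 15 mm above the cast's boss and about 10–17 mm above the recess mouth, give or take 5 mm. They were centred to within a few millimetres at both.

**Extra movement:** To check the height, I first came down part way over the correct cast and then stepped aside at about 23 cm. On that step and on the way back the tips passed high over other casts.

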